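Slide a panel carrier under a low curing-lamp bridge until it seats

TASK

Slide the panel carrier, nose first, between the white guides and under the low curing-lamp bridge until its nose has pressed the spring pin inside fully home against the hidden firm stop. The stop's depth differs from job to job, so feel for it: stop pushing as soon as the push turns firm and never press the carrier against the bridge or stop with more than about 20 N. Then let go, leaving the carrier seated, and leave the things lying around undisturbed.

Things in the scene. Friction and masses are not known exactly. Their poses are not given: they have to be found in the camera images.
- bridge: Fixed grey curing-lamp bridge, aluminium sides, dark cooling fins; 150 mm deep, 145 mm wide over its feet, 54 mm high. Origin on the work surface in the middle of its mouth; +x is the travel direction into it, z up. The lane is 97 mm wide with 18 mm headroom; the carrier slides on the work surface. A firm stop is hidden inside: a seated nose is 80 to 110 mm in from the mouth, set anew each time, unmeasured.
- guide_entry (a point): Middle of the wide end of the two white guide rails (12 mm high) before the mouth, on the work surface, 62 mm before the mouth; axes as the bridge's. The rails are 124 mm apart here, narrow to the lane's 97 mm at 22 mm before the mouth and are parallel from there.
- carrier: Flat grey carrier plate, 190 mm long (x), 92 mm wide (y), 6 mm thick, about 0.55 kg, with a black glass panel fixed on its front part (14 mm high in all) and an upright orange square post at the back. Origin at the centre of the underside; +x points to the nose, 95 mm ahead. It slides on the work surface with a friction of some 2 to 7 N.
- carrier_nose (a point): Middle of the carrier's front edge at its underside, 95 mm ahead of the carrier's origin.
- carrier_post (a point): Point on the axis of the orange square post (22 x 22 mm, sides along the carrier's x and y), 72 mm behind the carrier's origin, 36 mm above its underside. The post's top is at 47 mm, the plate round it at 6 mm. The post stays outside the bridge: seated, it is 57 to 87 mm before the mouth.
- seat_pin (a joint): Travel in m of the light spring pin (1 N or so) in the middle of the lane at the stop: 0 untouched, 0.006 fully home, where its head bears on the firm stop. It springs back if the carrier retreats.
- uv_meter: Bystander: white round meter, 100 mm across, 16 mm high, beyond the bridge. Origin at the centre of its underside.
- tape_amber: Bystander: amber tape roll, 84 mm across, 19 mm high, beyond the bridge. Origin at the centre of its underside.
- hex_key: Bystander: black hex key, 35 x 93 x 6 mm, near the surface's left edge. Origin at the centre of its underside.
- screwdriver_blue: Bystander: blue screwdriver, 145 x 25 x 25 mm, on the far side of the work. Origin at the centre of its underside.

How it is judged:
By the outcome, as a careful person would: the job done as asked, in the order asked, and still so for the second after the job is handed in, with the robot touching nothing.
It also fails if it takes over 56 s, if anything falls off the work surface, if the arm or the gripper's body presses on something with over 40 N, if the wrist force passes 120 N, or if a joint passes its speed limit or range.

ROBOT

A 7-joint arm with a two-finger parallel gripper is mounted at the origin on a cart in front of the work surface, level with it; the furniture and walls round the work are solid. World frame = base frame: x ahead of the robot, y to its left, z up, the work surface at z = 0. Lengths are in mm, angles in rad, forces in N, time in s.
With the tool pointing down it reaches from about 425 to 875 mm from the base axis. Payload 8.4 kg.
Tool frame: the origin (TCP) lies at the very end of the fingers, on their centre line; the grasp point (between the pads) lies 19 mm behind it; x points along the fingers, y is the direction in which the jaws open and shut, and the axes are right-handed (so a half turn about x gives the same grasp; the last joint's range is limited). The gripper opens to 85 mm and grips with 20 to 120 N. Pads are 22 mm wide; open, the fingers measure 114 mm over their backs; the gripper's body (76 mm by 85 mm) begins 54 mm behind the grasp point. The pads swing forward as they close: fully open they stand 13 mm farther back than shut.
Start: joints at [-1.283, 0.333, 0.04, 1.465, -0.013, 1.343, -0.059], TCP at [245.196, 601.949, 231.308] pointing down, gripper open.
Joint ranges: [-2.58, 2.58], [-0.38, 2.09], [-1.3, 1.39], [0.25, 2.4], [-1.5, 4.64], [0.08, 2.09], [-2.65, 2.65]. Speed limits (rad/s): [2.22, 2.22, 2.79, 2.79, 3.14, 3.14, 3.14].

INTERFACE

Orientations are given as a 3x3 rotation matrix whose columns are the frame's x, y, z axes.
In Python, from plant import robot, optics, order gives the robot as it stands.
- The arm moves only by the tool apply_moves, never from a script. Its argument "steps" is text: rows parted by semicolons, each of 7 numbers parted by spaces: the shift along the tool's x, y, z in units of 0.03 m (1.0 is 0.03 m), then the turn, a rotation vector about the tool's x, y, z in units of 0.1 rad (1.0 is 0.1 rad), then the closure, from 0 (fully open) to 1 (shut). A call has 1 to 12 rows; each row shifts and turns the commanded pose from where the row before left it, along the tool's axes as they then stand; what a row does not reach is not made up. A row lasts 1/12 s, in which the tool goes at most 41.7 mm and 7.16 degrees, less where a joint would pass 70% of its speed; a pose out of reach is approached as far as the arm can. A call with a number of a shift or a turn outside -1 to 1 is refused whole. A call with a gripper value outside its range is refused whole. The fingers move at their own pace and stop on an object; "squeeze" is the grip in N (left out, the last holds). Time passes only in rows, so rows that do not move let the fingers close. It gives the time, the measured TCP pose, the force and the opening at its end, in the units of the state.
- robot.get_obs(): the state, without advancing time (a new reading comes with each control period).
- optics.get_image(name): name is "side" or "top"; returns the picture (400x640x3 uint8, blue, green, red); there is no depth.
- optics.camera_model(name): a dict with "camera_matrix" (3x3 intrinsics, pixels), "k1" (the pictures are not rectified: a ray, as slopes to the right and down, at radius r is drawn at 1 + k1 r^2 times it, then the intrinsics apply), "origin" and "attitude" of the camera in the world. Camera axes: x right, y down, z forward; pixel columns grow to the right and rows downward; lengths in mm; the calibration is good to about 2 mm. A picture is of the moment at which its call begins. camera_model takes no time and is no camera call.
- order.hand_in(): hands the job in, once; it reports no verdict.
The state is a dict: "clock": time; "joints": joint angles; "qvel": joint speeds; "joint_torque": joint torques, N m; "tool_pos": TCP position; "tool_rot": TCP orientation; "wrist_force": force on the tool from outside, world axes, zero at the start; "ft_torque": the same for the moment, N m; "opening": finger opening in mm.
Only numpy, scipy, OpenCV 4.12 (cv2) and the standard library are available. Lean on these libraries where they do the work, as an engineer would, in place of code of your own. Each camera call takes 0.05 s, during which the arm holds its last target.

## Working session

There is one attempt and no reset: what is moved stays moved. The work goes in short steps, Python scripts to look and compute and a tool call to move; the robot and the scene stay as the last step left them, time stands still between calls to the robot, and variables do not carry over. Pictures are saved under pics/ and viewed, and the job is handed in when it is done.

Besides the shell and the picture viewer there is one more tool, called after ">>>" as a command line: name --argument value ..., lists and objects as JSON in quotes. apply_moves: Moves the arm, as the interface text tells. Its arguments: {"type":"object","properties":{"steps":{"type":"string"},"squeeze":{"type":"number"}},"required":["steps"]}

```bash
mkdir -p pics; ls
python3 - <<'E'
from plant import robot, optics, order
import cv2
o=robot.get_obs()
for k,v in o.items(): print(k,v)
for n in("side","top"):
    cv2.imwrite(f"pics/{n}0.png",optics.get_image(n)); print(n,optics.camera_model(n))
E
```

```text
pics
clock 0.0
joints [-1.28319298  0.33389418  0.03984826  1.46625367 -0.01336401  1.34330868
 -0.05846236]
qvel [ 2.76538607e-03  5.99762942e-04 -1.47026465e-03 -9.57239561e-05
  8.91798231e-04 -1.64346430e-04 -1.15827205e-04]
joint_torque [-3.93362579e-04 -6.58568430e+01  1.36487447e+00 -4.05542779e+01
  1.66512601e-02  1.27189653e-02  1.48562771e-05]
tool_pos [245.05271939 601.55088696 230.44034825]
tool_rot [[-4.76175842e-04  3.77180468e-01  9.26139659e-01]
 [-1.52616776e-03  9.26138411e-01 -3.77180745e-01]
 [-9.99998722e-01 -1.59304885e-03  1.34635932e-04]]
wrist_force [ 0.23440156 -0.52271415 -0.22665798]
ft_torque [ 0.03475917 -0.00039701 -0.0177806 ]
opening 85.6654879540942
side {'camera_matrix': array([[406.14057855,   0.        , 320.33956203],
       [  0.        , 406.14057855, 195.29830046],
       [  0.        ,   0.        ,   1.        ]]), 'k1': -0.01822492648668572, 'origin': array([ 592.88029885, 1043.4497038 ,  549.69091642]), 'attitude': array([[-0.99785396,  0.00291061, -0.06541413],
       [ 0.05993126,  0.44302548, -0.89450359],
       [ 0.02637658, -0.89650429, -0.44224917]])}
top {'camera_matrix': array([[469.75873753,   0.        , 314.22828665],
       [  0.        , 469.75873753, 199.40120794],
       [  0.        ,   0.        ,   1.        ]]), 'k1': -0.10466235044800125, 'origin': array([ 269.34644479,    8.30338598, 1452.69873247]), 'attitude': array([[ 0.00711185, -0.98145242,  0.19157394],
       [-0.99996169, -0.00600237,  0.0063711 ],
       [-0.00510304, -0.19161191, -0.98145751]])}
```

View pics/side0.png

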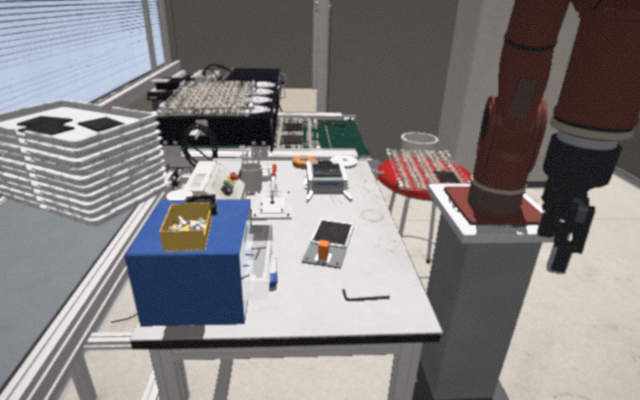

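View pics/top0.png

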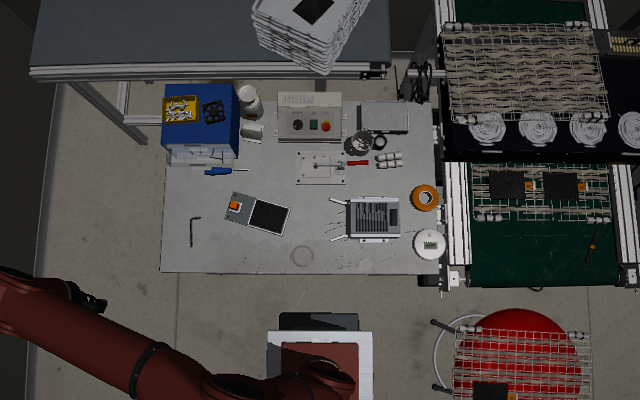

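The side view shows the carrier at about (328,243), with its orange post at (323,249), and the bridge at (326,177). In the top view the carrier is at (258,213) and the bridge at (375,218) with its mouth to the left, so travel runs along −y. Next I'll zoom in and measure.

```bash
cat > h.py <<'E'
import numpy as np, cv2
from plant import robot, optics, order
def ray(n,px):
    m=optics.camera_model(n);K=m["camera_matrix"];
    D=np.array([m["k1"],0,0,0.])
    a=(np.array(px,float)-[K[0,2],K[1,2]])/K[0,0]
    u=a.copy()
    for _ in range(30): u=a/(1+m["k1"]*(u@u))
    return m["origin"],m["attitude"]@np.r_[u,1]
def onplane(n,px,z):
    o,d=ray(n,px); return o+d*(z-o[2])/d[2]
def proj(n,P):
    m=optics.camera_model(n);K=m["camera_matrix"];c=m["attitude"].T@(np.array(P,float)-m["origin"]);s=c[:2]/c[2]
    return K[0,0]*s*(1+m["k1"]*(s@s))+K[:2,2]
E
python3 - <<'E'
import cv2
t=cv2.imread("pics/top0.png");s=cv2.imread("pics/side0.png")
cv2.imwrite("pics/tc.png",cv2.resize(t[180:250,215:415],None,fx=4,fy=4,interpolation=cv2.INTER_CUBIC))
cv2.imwrite("pics/sc.png",cv2.resize(s[145:275,270:400],None,fx=4.5,fy=4.5,interpolation=cv2.INTER_CUBIC))
E
```

```text
(no output)
```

View pics/tc.png

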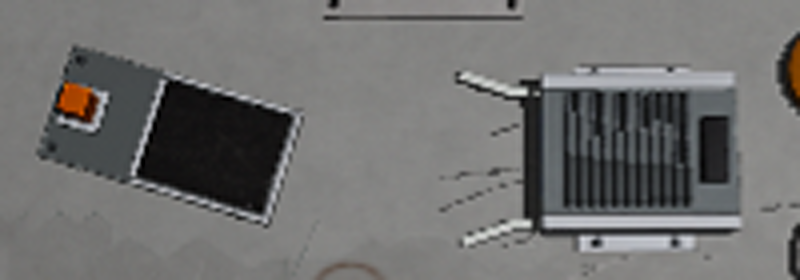

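View pics/sc.png

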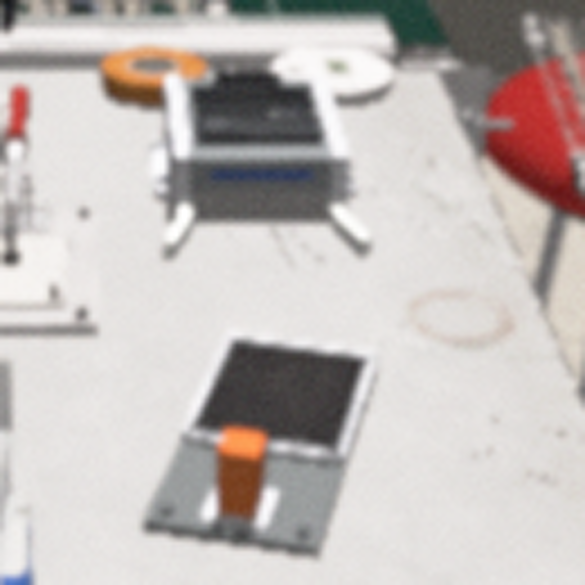

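Run:
```python
from h import *
c=lambda x,y:(215+(x+.5)/4-.5,180+(y+.5)/4-.5)
s=lambda x,y:(270+(x+.5)/4.5-.5,145+(y+.5)/4.5-.5)
for l,x,y,z in [("rearL",75,47,6),("rearR",40,155,6),("noseL",300,112,14),("noseR",268,222,14),("post",76,99,47),
 ("railtipL",459,76,12),("railtipR",464,243,12),("bridgeTL",541,73,54),("TR",735,73,54),("BL",541,229,54),("BR",740,229,54),("railin L",530,92,12),("railin R",530,225,12)]:
    print("top",l,onplane("top",c(x,y),z).round(1))
for l,x,y,z in [("rearL",147,527,6),("rearR",318,553,6),("noseL",236,337,14),("noseR",377,355,14),("posttop",243,440,47),
 ("railtipL",168,250,6),("railtipR",366,243,6),("bridgefrontTL",172,157,54),("bridgefrontTR",348,157,54),("baseL",190,218,0),("baseR",333,218,0)]:
    print("side",l,onplane("side",s(x,y),z).round(1))
t=cv2.imread("pics/top0.png")
h=cv2.cvtColor(t,cv2.COLOR_BGR2HSV)
m=cv2.inRange(h,(3,150,120),(18,255,255))[190:220,220:260]
ys,xs=np.nonzero(m);print(xs.mean()+220,ys.mean()+190,len(xs))
g=cv2.resize(t[180:250,215:315],None,fx=8,fy=8,interpolation=cv2.INTER_CUBIC); cv2.imwrite("pics/c1.png",g[:, :800])
g=cv2.resize(t[185:250,320:410],None,fx=8,fy=8,interpolation=cv2.INTER_CUBIC); cv2.imwrite("pics/c2.png",g)
```

```text
top rearL [576.  273.5   6. ]
top rearR [489.5 297.6   6. ]
top noseL [523.6  94.   14. ]
top noseR [437.5 117.2  14. ]
top post [526.7 263.5  47. ]
top railtipL [553.3 -29.7  12. ]
top railtipR [422.5 -33.7  12. ]
top bridgeTL [547.7 -90.8  54. ]
top TR [ 548.7 -238.7   54. ]
top BL [428.9 -90.   54. ]
top BR [ 429.5 -239.3   54. ]
top railin L [540.9 -85.1  12. ]
top railin R [436.7 -84.5  12. ]
side rearL [574.  283.7   6. ]
side rearR [489.7 307.5   6. ]
side noseL [517.8 105.3  14. ]
side noseR [436.7 127.6  14. ]
side posttop [525.6 267.7  47. ]
side railtipL [554.  -24.1   6. ]
side railtipR [422.1 -33.3   6. ]
side bridgefrontTL [550.6 -66.   54. ]
side bridgefrontTR [432.9 -65.9  54. ]
side baseL [537.  -84.2   0. ]
side baseR [438.2 -83.6   0. ]
233.22727272727272 204.1818181818182 44
```

View pics/c2.png

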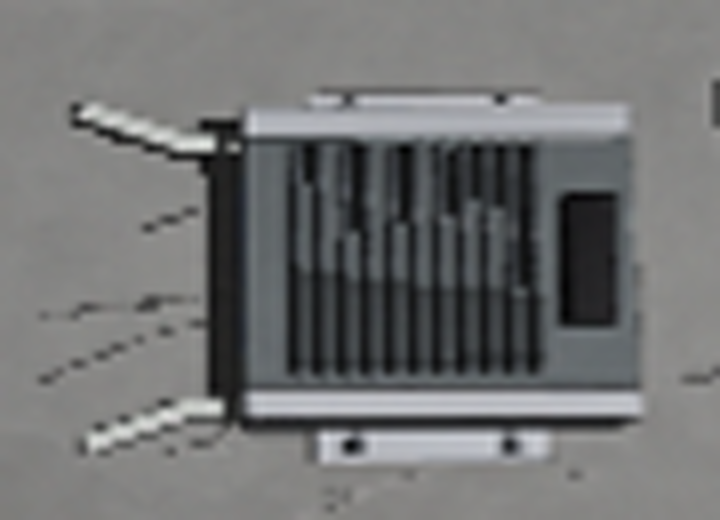

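View pics/c1.png

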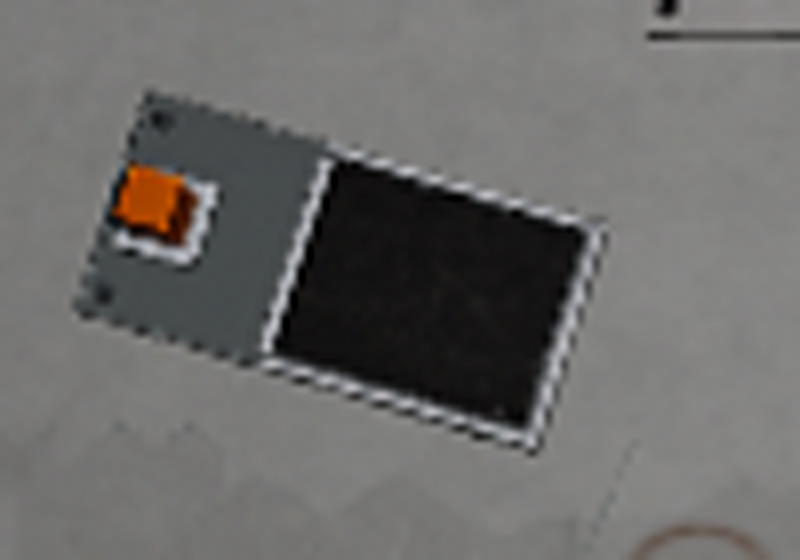

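The carrier measurements agree with the sizes given:
- **Heading:** about 16° off −y.
- **Post:** about (527, 264), which matches the corner-derived estimate.
- **Bridge mouth:** about y −90, lane centre about x 488.5.

I'll approach above the post with the jaws along the carrier's x axis.

>>> apply_moves --steps "0 -0.3 0.5 0 0 0 0;0.2 -0.55 0.9 0 0 0 0;0.3 -0.6 1 0 0 0 0;0.3 -0.6 1 0 0 0 0;0.3 -0.6 1 0 0 0 0;0.3 -0.6 1 0 0 0 0;0.3 -0.6 1 0 0 0 0;0.3 -0.6 1 0 0 0 0;0.3 -0.6 1 0 0 0 0;0.3 -0.6 1 0 0 0 0;0.2 -0.5 1 -0.5 0 0 0;0.1 -0.3 0.8 -0.5 0 0 0" --squeeze 40

```text
clock: 1.1
tool_pos: [485.3, 292.6, 143.3]
tool_rot: [[-0.001, 0.284, 0.959], [-0.002, 0.959, -0.284], [-1.0, -0.002, -0.0]]
wrist_force: [1.2, -1.0, 0.9]
opening: 85.6
```

```bash
cat > st.py <<'E'
from h import *
import sys
o=robot.get_obs();R=o["tool_rot"];p=o["tool_pos"]
print(o["clock"],"p",p.round(1),"yaw y-axis",np.degrees(np.arctan2(R[1,1],R[0,1])).round(2),"xaxis",R[:,0].round(4),"F",o["wrist_force"].round(1),"op",round(o["opening"],1),"j",o["joints"].round(2))
if len(sys.argv)>3:
    d=np.array(list(map(float,sys.argv[1:4])))-p; print("delta tool units",(R.T@d/30).round(3))
E
python3 st.py 526.7 264 130
```

```text
1.1 p [485.3 292.6 143.3] yaw y-axis 73.52 xaxis [-9.0e-04 -1.8e-03 -1.0e+00] F [ 1.2 -1.   0.9] op 85.6 j [-0.83  0.23  0.24  1.79 -0.06  1.13  0.71]
delta tool units [ 0.445 -0.522  1.595]
```

>>> apply_moves --steps "0.2 -0.25 0.7 0 0 0 0;0.2 -0.2 0.6 0 0 0 0;0 0 0 0 0 0 0;0 0 0 0 0 0 0;0 0 0 0 0 0 0"

```text
clock: 1.52
tool_pos: [517.2, 273.2, 132.2]
tool_rot: [[-0.001, 0.283, 0.959], [0.0, 0.959, -0.283], [-1.0, -0.0, -0.001]]
wrist_force: [0.0, 0.1, -0.1]
opening: 85.1
```

```bash
python3 st.py 526.7 264 100; python3 -c "
from h import *
a=optics.get_image('top');b=optics.get_image('side')
cv2.imwrite('pics/t1.png',cv2.resize(a[150:260,180:340],None,fx=5,fy=5,interpolation=cv2.INTER_CUBIC))
cv2.imwrite('pics/s1.png',cv2.resize(b[130:280,250:410],None,fx=4,fy=4,interpolation=cv2.INTER_CUBIC))"
```

```text
1.5167 p [517.2 273.2 132.2] yaw y-axis 73.58 xaxis [-7.e-04  0.e+00 -1.e+00] F [ 0.   0.1 -0.1] op 85.1 j [-0.78  0.28  0.26  1.76 -0.08  1.11  0.79]
delta tool units [ 1.073 -0.204  0.392]
```

View pics/s1.png

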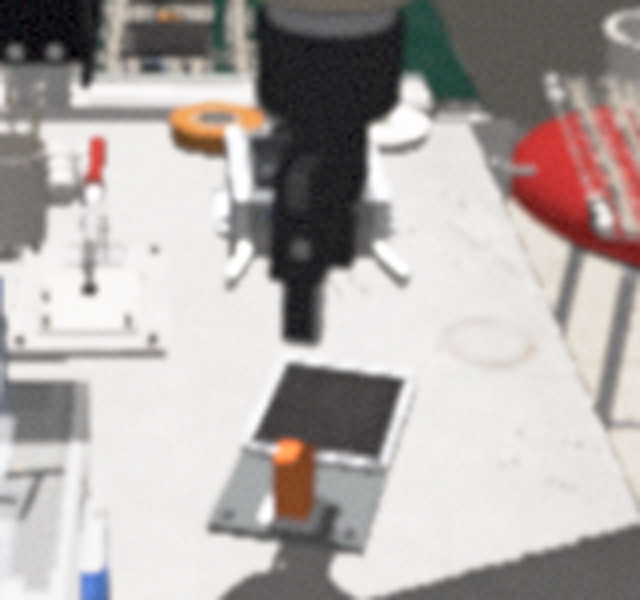

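View pics/t1.png

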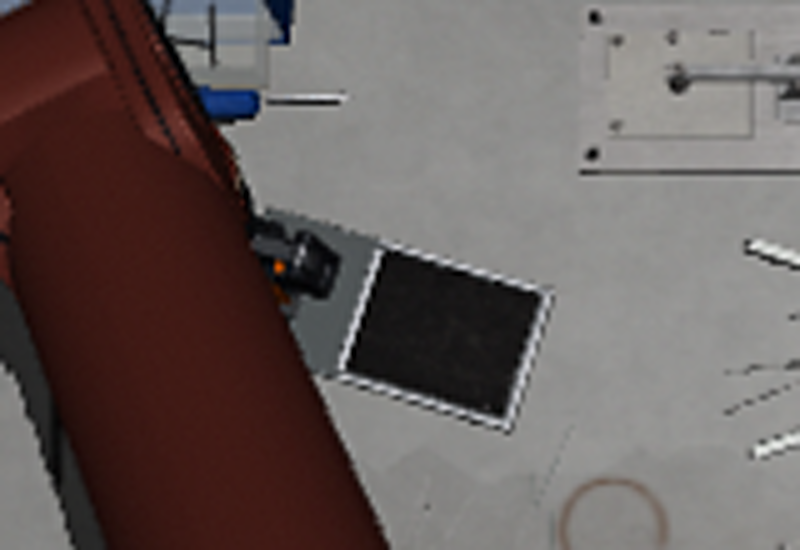

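Both views show the gripper just short of the post and the scene undisturbed. Next I'll centre over the post, then descend.

>>> apply_moves --steps "0.5 -0.2 0.4 0 0 0 0;0.6 0 0 0 0 0 0;0 0 0 0 0 0 0;0 0 0 0 0 0 0;0 0 0 0 0 0 0"

```text
clock: 2.03
tool_pos: [527.4, 264.8, 100.2]
tool_rot: [[0.0, 0.282, 0.96], [0.001, 0.96, -0.282], [-1.0, 0.001, 0.0]]
wrist_force: [0.7, 0.2, 0.4]
opening: 85.8
```

```bash
python3 st.py 526.7 264 15
```

```text
2.0333 p [527.4 264.8 100.2] yaw y-axis 73.64 xaxis [ 4.e-04  7.e-04 -1.e+00] F [0.7 0.2 0.4] op 85.8 j [-0.76  0.32  0.26  1.78 -0.09  1.05  0.82]
delta tool units [ 2.841 -0.035 -0.014]
```

>>> apply_moves --steps "0.5 -0.03 0 0 0 0 0;0.6 0 0 0 0 0 0;0.6 0 0 0 0 0 0;0.5 0 0 0 0 0 0;0.4 0 0 0 0 0 0;0.2 0 0 0 0 0 0;0 0 0 0 0 0 0;0 0 0 0 0 0 0;0 0 0 0 0 0 0"

```text
clock: 2.78
tool_pos: [528.0, 263.4, 16.4]
tool_rot: [[0.001, 0.283, 0.959], [0.001, 0.959, -0.283], [-1.0, 0.001, 0.001]]
wrist_force: [0.6, 0.1, 0.4]
opening: 85.4
```

```bash
python3 st.py 526.7 264 15;python3 -c "
from h import *
b=optics.get_image('side')
cv2.imwrite('pics/s2.png',cv2.resize(b[160:280,260:390],None,fx=4.5,fy=4.5,interpolation=cv2.INTER_CUBIC))"
```

```text
2.7833 p [528.  263.4  16.4] yaw y-axis 73.57 xaxis [ 1.3e-03  9.0e-04 -1.0e+00] F [0.6 0.1 0.4] op 85.4 j [-0.74  0.42  0.25  1.84 -0.13  0.89  0.85]
delta tool units [ 0.048  0.006 -0.048]
```

View pics/s2.png

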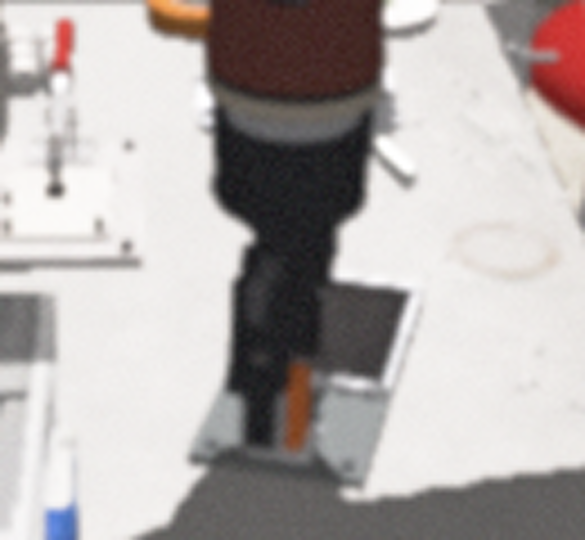

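The side view shows the rear finger slightly left of the post. That is what the 16° yaw should produce, so the jaws are aligned and I'll close.

>>> apply_moves --steps "0 0 0 0 0 0 0.3;0 0 0 0 0 0 0.6;0 0 0 0 0 0 0.8;0 0 0 0 0 0 1;0 0 0 0 0 0 1;0 0 0 0 0 0 1;0 0 0 0 0 0 1;0 0 0 0 0 0 1;0 0 0 0 0 0 1;0 0 0 0 0 0 1" --squeeze 40

```text
clock: 3.67
tool_pos: [527.7, 263.5, 15.7]
tool_rot: [[0.001, 0.283, 0.959], [0.001, 0.959, -0.283], [-1.0, 0.001, 0.001]]
wrist_force: [0.6, 2.6, 5.0]
opening: 21.0
```

```bash
python3 st.py 526.7 264 15;python3 -c "
from h import *
b=optics.get_image('side');a=optics.get_image('top')
cv2.imwrite('pics/t3.png',cv2.resize(a[150:260,200:360],None,fx=5,fy=5,interpolation=cv2.INTER_CUBIC))
cv2.imwrite('pics/s3.png',cv2.resize(b[160:280,260:390],None,fx=4.5,fy=4.5,interpolation=cv2.INTER_CUBIC))"
```

```text
3.6667 p [527.7 263.5  15.7] yaw y-axis 73.58 xaxis [ 8.e-04  8.e-04 -1.e+00] F [0.6 2.6 5. ] op 21.0 j [-0.74  0.42  0.25  1.84 -0.13  0.89  0.85]
delta tool units [ 0.025  0.006 -0.037]
```

View pics/s3.png

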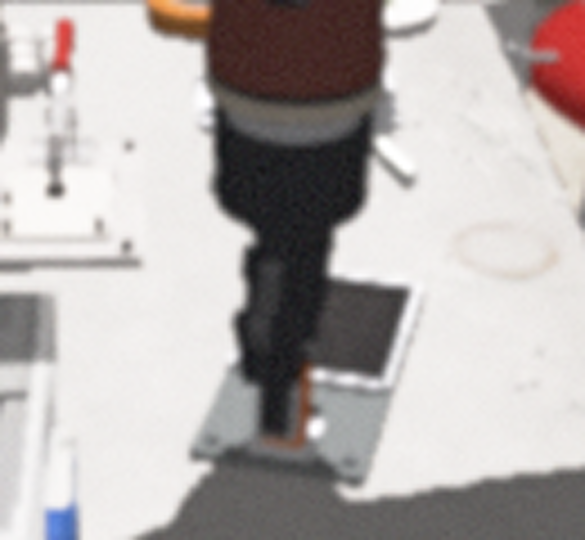

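View pics/t3.png

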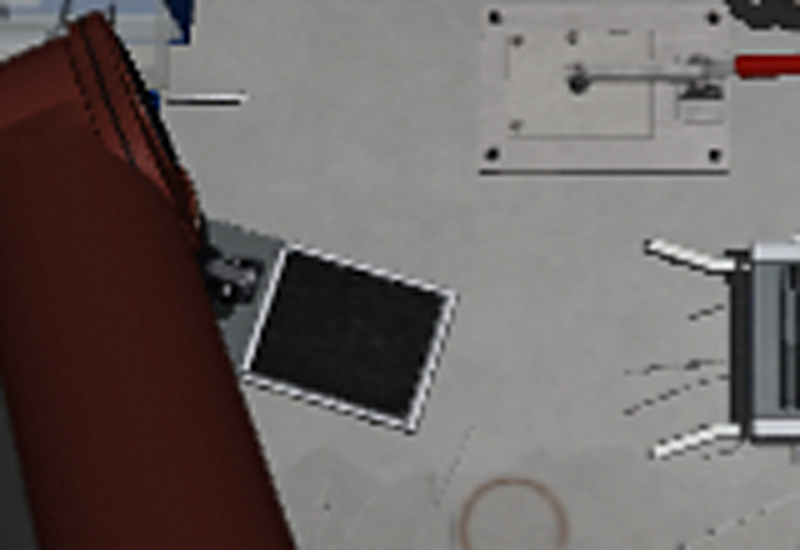

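The post is gripped with an opening of 21 mm for the 22 mm post, and the carrier hasn't moved. Now I'll straighten it and bring it in front of the guides.

>>> apply_moves --steps "0 -0.2 -0.05 -0.1 0 0 1;0 -0.3 -0.08 -0.3 0 0 1;0 -0.3 -0.08 -0.3 0 0 1;0 -0.3 -0.08 -0.3 0 0 1;0 -0.3 -0.08 -0.3 0 0 1;0 -0.3 -0.08 -0.3 0 0 1;0 -0.3 -0.08 -0.3 0 0 1;0 -0.3 -0.08 -0.3 0 0 1;0 -0.3 -0.08 -0.3 0 0 1;0 -0.3 -0.08 -0.36 0 0 1;0 0 0 0 0 0 1;0 0 0 0 0 0 1"

```text
clock: 4.77
tool_pos: [490.3, 180.0, 15.7]
tool_rot: [[-0.0, 0.002, 1.0], [-0.001, 1.0, -0.002], [-1.0, -0.001, -0.0]]
wrist_force: [-1.9, -3.1, 11.9]
opening: 21.5
```

```bash
python3 st.py 488.5 165 16;python3 -c "
from h import *
a=optics.get_image('top')
cv2.imwrite('pics/t4raw.png',a)
cv2.imwrite('pics/t4.png',cv2.resize(a[170:260,230:390],None,fx=5,fy=5,interpolation=cv2.INTER_CUBIC))"
```

```text
4.7667 p [490.3 180.   15.7] yaw y-axis 89.91 xaxis [-3.e-04 -9.e-04 -1.e+00] F [-1.9 -3.1 11.9] op 21.5 j [-0.63  0.3   0.22  2.   -0.09  0.84  1.21]
delta tool units [-0.009 -0.499 -0.058]
```

View pics/t4.png

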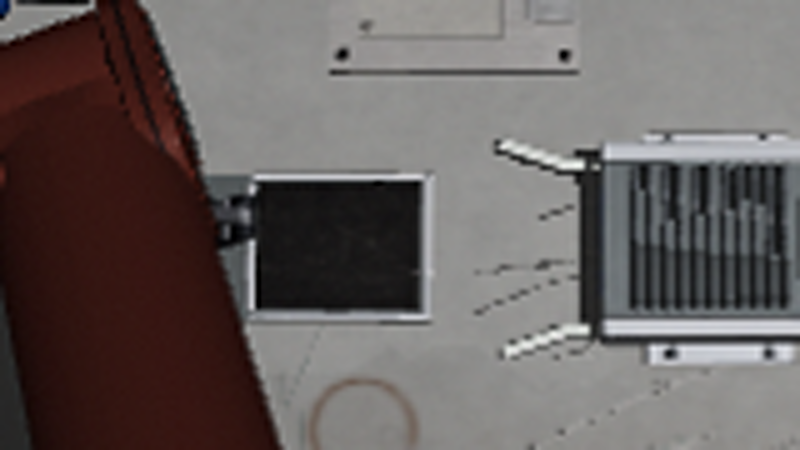

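Run:
```python
from h import *
a=cv2.imread("pics/t4raw.png")
c=lambda x,y:(230+(x+.5)/5-.5,170+(y+.5)/5-.5)
for l,x,y,z in [("rearTop",260,174,14),("noseTop",432,174,14),("rearBot",260,321,14),("noseBot",430,321,14),
 ("railL",590,166,12),("railR",582,330,12),("tipL",497,145,12),("tipR",503,353,12),("bFL",603,144,54),("bFR",603,338,54)]:
    print(l,onplane("top",c(x,y),z).round(1))
g=cv2.cvtColor(a,cv2.COLOR_BGR2GRAY)
for x in (285,295,305,312): print(x,g[200:240,x])
for x in (346,348,349): print(x,g[196:242,x])
for y in (205,218,230): print(y,g[y,308:322])
```

```text
rearTop [533.7 119.2  14. ]
noseTop [534.3  12.   14. ]
rearBot [441.6 117.4  14. ]
noseBot [442.3  12.7  14. ]
railL [540.4 -86.6  12. ]
railR [437.5 -81.   12. ]
tipL [553.4 -28.5  12. ]
tipR [423.  -32.4  12. ]
bFL [546.1 -91.8  54. ]
bFR [427.9 -91.   54. ]
285 [139 140 141 138 122 198  45  17  19  20  18  19  20  22  22  20  22  20
  21  23  22  22  21  24  25  20  20  20  21  20  16  34 124 159 107 143
 143 143 144 143]
295 [143 145 144 142 123 199  41  12  18  19  21  20  22  21  20  20  24  24
  22  23  25  25  24  22  25  26  24  22  21  22  19  21  87 165 109 147
 147 148 148 148]
305 [143 143 143 140 112 200   8  23  22  21  22  24  21  21  23  24  21  23
  27  28  27  28  23  24  25  29  28  23  24  25  19  29 106 169 101 145
 144 145 146 144]
312 [144 145 145 142 150 208  33  16  21  22  24  24  22  21  21  23  23  21
  22  22  22  20  19  23  42  25  22  22  21  20  19  24  96 207  81 149
 145 146 146 143]
346 [143 144 146 146  30  79 189 193  33  36  35  34  31  32  34  33  32  33
  32  32  33  31  31  33  33  33  32  33  34  34  34  33  33  32  32  32
  31  28  72 216 212  94 154 137 120 153]
348 [145 147 149 149  30  41  62 113  37  38  39  40  40  39  41  39  38  40
  40  40  41  39  41  40  42  39  38  41  41  39  41  41  41  39  40  40
  39  38  38  53  51  47  97 153 149 158]
349 [146 146 140 128  30  39  64 162  32  33  32  31  33  33  33  30  31  31
  31  32  31  30  30  32  35  32  32  33  32  31  33  33  31  34  35  34
  34  33  36  50  48  59 135 153 149 148]
205 [202 210 208 208 208 206 188 147 177 144 146 144 145 146]
218 [ 24  24  24  22  22  35 108 180 161 145 147 147 147 148]
230 [ 19  20  19  18  19  37 106 172 147 146 146 145 146 146]
```

The carrier (centre x≈488.0) and lane (x≈488–489) line up, with yaw about 0. I'll relieve the downward load a little and advance into the guides.

>>> apply_moves --steps "-0.04 -0.15 0.01 0 0 0 1;0 -0.25 0 0 0 0 1;0 -0.25 0 0 0 0 1;0 -0.25 0 0 0 0 1;0 -0.25 0 0 0 0 1;0 -0.25 0 0 0 0 1;0 -0.25 0 0 0 0 1;0 -0.25 0 0 0 0 1;0 -0.25 0 0 0 0 1;0 0 0 0 0 0 1"

```text
clock: 5.65
tool_pos: [490.5, 114.6, 16.4]
tool_rot: [[-0.0, 0.003, 1.0], [-0.001, 1.0, -0.003], [-1.0, -0.001, -0.0]]
wrist_force: [-0.7, -1.6, -5.0]
opening: 21.4
```

```bash
python3 st.py 490.3 100 16;python3 -c "
from h import *
a=optics.get_image('top')
cv2.imwrite('pics/t5raw.png',a)
cv2.imwrite('pics/t5.png',cv2.resize(a[170:260,250:410],None,fx=5,fy=5,interpolation=cv2.INTER_CUBIC))"
```

```text
5.65 p [490.5 114.6  16.4] yaw y-axis 89.83 xaxis [-3.e-04 -8.e-04 -1.e+00] F [-0.7 -1.6 -5. ] op 21.4 j [-0.54  0.27  0.25  2.05 -0.09  0.83  1.33]
delta tool units [ 0.015 -0.486 -0.006]
```

View pics/t5.png

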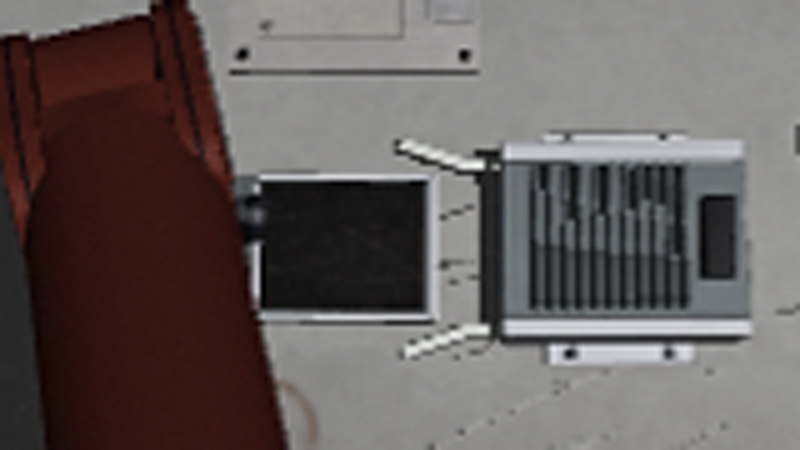

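The carrier is centred between the guides: its edges are at crop rows 176 and 319, and the rails at 166 and 329. The grip is lifting slightly (−5 N), so I'll ease it down and advance slowly.

>>> apply_moves --steps "0.015 -0.13 0 0 0 0 1;0 -0.15 0 0 0 0 1;0 -0.15 0 0 0 0 1;0 -0.15 0 0 0 0 1;0 -0.15 0 0 0 0 1;0 -0.15 0 0 0 0 1"

```text
clock: 6.2
tool_pos: [490.6, 89.8, 16.1]
tool_rot: [[-0.0, 0.001, 1.0], [-0.0, 1.0, -0.001], [-1.0, -0.0, -0.0]]
wrist_force: [-0.1, -0.8, -5.3]
opening: 21.3
```

>>> apply_moves --steps "0 -0.15 0 0 0 0 1;0 -0.15 0 0 0 0 1;0 -0.15 0 0 0 0 1;0 -0.15 0 0 0 0 1"

```text
clock: 6.53
tool_pos: [490.5, 71.9, 16.1]
tool_rot: [[-0.0, 0.001, 1.0], [-0.0, 1.0, -0.001], [-1.0, -0.0, -0.0]]
wrist_force: [0.2, -0.1, -5.6]
opening: 21.4
```

```bash
python3 st.py 490.3 10 16
```

```text
6.5333 p [490.5  71.9  16.1] yaw y-axis 89.95 xaxis [-0. -0. -1.] F [ 0.2 -0.1 -5.6] op 21.4 j [-0.48  0.26  0.27  2.07 -0.09  0.83  1.42]
delta tool units [ 2.000e-03 -2.062e+00 -6.000e-03]
```

Fz ≈ −5.5 N is the carrier's own weight and drag is nil, so it is slightly off the surface. I'll set it back down.

>>> apply_moves --steps "0.02 0 0 0 0 0 1;0 -0.03 0 0 0 0 1;0 -0.03 0 0 0 0 1"

```text
clock: 6.78
tool_pos: [490.7, 70.9, 15.7]
tool_rot: [[0.0, 0.001, 1.0], [0.001, 1.0, -0.001], [-1.0, 0.001, 0.0]]
wrist_force: [-1.3, 2.1, -0.3]
opening: 21.6
```

>>> apply_moves --steps "0.005 -0.12 0 0 0 0 1;0 -0.12 0 0 0 0 1;0 -0.12 0 0 0 0 1;0 -0.12 0 0 0 0 1;0 -0.12 0 0 0 0 1;0 -0.12 0 0 0 0 1"

```text
clock: 7.28
tool_pos: [491.0, 49.0, 15.7]
tool_rot: [[0.001, 0.001, 1.0], [0.001, 1.0, -0.001], [-1.0, 0.001, 0.001]]
wrist_force: [-0.3, 4.5, 4.6]
opening: 21.8
```

>>> apply_moves --steps "0 -0.12 0 0 0 0 1;0 -0.12 0 0 0 0 1;0 -0.12 0 0 0 0 1;0 -0.12 0 0 0 0 1"

```text
clock: 7.62
tool_pos: [491.0, 34.6, 15.7]
tool_rot: [[0.001, 0.001, 1.0], [0.001, 1.0, -0.001], [-1.0, 0.001, 0.001]]
wrist_force: [0.1, 4.9, 5.3]
opening: 21.8
```

```bash
python3 st.py 490.3 10 16;python3 -c "
from h import *
a=optics.get_image('top')
cv2.imwrite('pics/t6.png',cv2.resize(a[170:260,250:410],None,fx=5,fy=5,interpolation=cv2.INTER_CUBIC))"
```

```text
7.6167 p [491.   34.6  15.7] yaw y-axis 89.96 xaxis [ 9.e-04  6.e-04 -1.e+00] F [0.1 4.9 5.3] op 21.8 j [-0.43  0.25  0.3   2.08 -0.1   0.82  1.5 ]
delta tool units [-0.01  -0.819 -0.021]
```

View pics/t6.png

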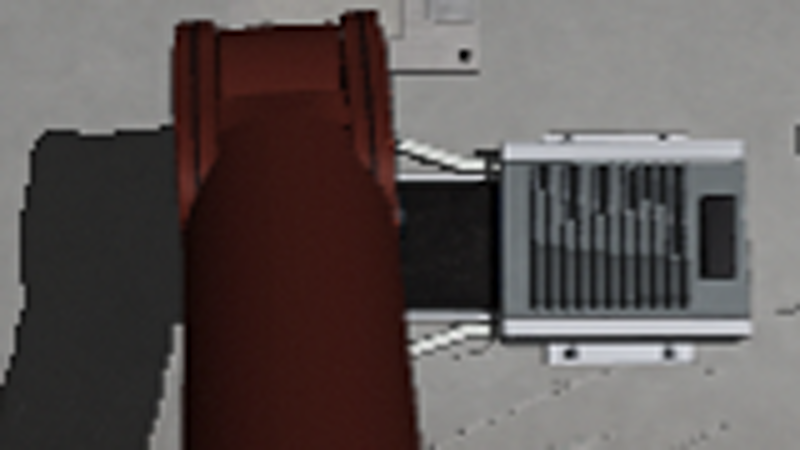

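Nose is entering cleanly with a drag baseline of about 4.9 N. I'll continue to just before the earliest possible pin contact.

>>> apply_moves --steps "0 -0.1 0 0 0 0 1;0 -0.1 0 0 0 0 1;0 -0.1 0 0 0 0 1;0 -0.1 0 0 0 0 1"

```text
clock: 8.0
tool_pos: [490.9, 22.6, 15.7]
tool_rot: [[0.001, 0.001, 1.0], [0.001, 1.0, -0.001], [-1.0, 0.001, 0.001]]
wrist_force: [0.1, 5.3, 5.5]
opening: 21.0
```

>>> apply_moves --steps "0 -0.1 0 0 0 0 1;0 -0.1 0 0 0 0 1;0 -0.08 0 0 0 0 1"

```text
clock: 8.25
tool_pos: [490.9, 14.1, 15.7]
tool_rot: [[0.001, 0.001, 1.0], [0.001, 1.0, -0.001], [-1.0, 0.001, 0.001]]
wrist_force: [-0.1, 5.4, 5.3]
opening: 21.2
```

>>> apply_moves --steps "0 -0.02 0 0 0 0 1;0 -0.02 0 0 0 0 1;0 -0.02 0 0 0 0 1"

```text
clock: 8.5
tool_pos: [490.9, 12.5, 15.7]
tool_rot: [[0.001, 0.001, 1.0], [0.001, 1.0, -0.001], [-1.0, 0.001, 0.001]]
wrist_force: [0.7, 6.1, 5.9]
opening: 21.1
```

>>> apply_moves --steps "0 -0.02 0 0 0 0 1;0 -0.02 0 0 0 0 1;0 -0.02 0 0 0 0 1"

```text
clock: 8.75
tool_pos: [490.9, 10.7, 15.7]
tool_rot: [[0.001, 0.001, 1.0], [0.001, 1.0, -0.001], [-1.0, 0.001, 0.001]]
wrist_force: [0.4, 5.9, 5.4]
opening: 21.2
```

>>> apply_moves --steps "0 -0.02 0 0 0 0 1;0 -0.02 0 0 0 0 1;0 -0.02 0 0 0 0 1"

```text
clock: 9.0
tool_pos: [490.9, 8.9, 15.7]
tool_rot: [[0.001, 0.001, 1.0], [0.001, 1.0, -0.001], [-1.0, 0.001, 0.001]]
wrist_force: [-0.7, 4.6, 5.4]
opening: 21.5
```

>>> apply_moves --steps "0 -0.02 0 0 0 0 1;0 -0.02 0 0 0 0 1;0 -0.02 0 0 0 0 1"

```text
clock: 9.25
tool_pos: [490.9, 7.1, 15.7]
tool_rot: [[0.001, 0.001, 1.0], [0.001, 1.0, -0.001], [-1.0, 0.001, 0.001]]
wrist_force: [0.1, 5.8, 4.8]
opening: 21.6
```

>>> apply_moves --steps "0 -0.02 0 0 0 0 1;0 -0.02 0 0 0 0 1;0 -0.02 0 0 0 0 1"

```text
clock: 9.5
tool_pos: [490.9, 5.3, 15.7]
tool_rot: [[0.001, 0.001, 1.0], [0.001, 1.0, -0.001], [-1.0, 0.001, 0.001]]
wrist_force: [-0.4, 6.1, 5.4]
opening: 21.5
```

>>> apply_moves --steps "0 -0.02 0 0 0 0 1;0 -0.02 0 0 0 0 1;0 -0.02 0 0 0 0 1"

```text
clock: 9.75
tool_pos: [490.9, 3.5, 15.7]
tool_rot: [[0.001, 0.001, 1.0], [0.001, 1.0, -0.001], [-1.0, 0.001, 0.001]]
wrist_force: [-0.2, 5.9, 5.5]
opening: 21.7
```

>>> apply_moves --steps "0 -0.02 0 0 0 0 1;0 -0.02 0 0 0 0 1"

```text
clock: 9.92
tool_pos: [490.9, 2.3, 15.7]
tool_rot: [[0.001, 0.001, 1.0], [0.001, 1.0, -0.001], [-1.0, 0.001, 0.001]]
wrist_force: [0.4, 5.8, 5.0]
opening: 21.5
```

>>> apply_moves --steps "0 -0.02 0 0 0 0 1;0 -0.02 0 0 0 0 1"

```text
clock: 10.08
tool_pos: [490.9, 1.1, 15.7]
tool_rot: [[0.001, 0.001, 1.0], [0.001, 1.0, -0.001], [-1.0, 0.001, 0.001]]
wrist_force: [0.9, 6.1, 6.5]
opening: 21.2
```

>>> apply_moves --steps "0 -0.02 0 0 0 0 1;0 -0.02 0 0 0 0 1"

```text
clock: 10.25
tool_pos: [490.9, -0.0, 15.7]
tool_rot: [[0.001, 0.001, 1.0], [0.001, 1.0, -0.001], [-1.0, 0.001, 0.001]]
wrist_force: [-0.6, 6.1, 5.6]
opening: 21.6
```

>>> apply_moves --steps "0 -0.02 0 0 0 0 1;0 -0.02 0 0 0 0 1"

```text
clock: 10.42
tool_pos: [490.9, -1.3, 15.7]
tool_rot: [[0.001, 0.001, 1.0], [0.001, 1.0, -0.001], [-1.0, 0.001, 0.001]]
wrist_force: [-0.4, 5.4, 5.9]
opening: 21.4
```

>>> apply_moves --steps "0 -0.02 0 0 0 0 1;0 -0.02 0 0 0 0 1"

```text
clock: 10.58
tool_pos: [490.9, -2.4, 15.7]
tool_rot: [[0.001, 0.001, 1.0], [0.001, 1.0, -0.001], [-1.0, 0.001, 0.001]]
wrist_force: [-0.3, 5.3, 6.9]
opening: 21.4
```

>>> apply_moves --steps "0 -0.02 0 0 0 0 1;0 -0.02 0 0 0 0 1"

```text
clock: 10.75
tool_pos: [490.9, -3.6, 15.7]
tool_rot: [[0.001, 0.001, 1.0], [0.001, 1.0, -0.001], [-1.0, 0.001, 0.001]]
wrist_force: [-0.3, 5.6, 5.7]
opening: 21.4
```

>>> apply_moves --steps "0 -0.02 0 0 0 0 1;0 -0.02 0 0 0 0 1"

```text
clock: 10.92
tool_pos: [490.8, -4.7, 15.7]
tool_rot: [[0.001, 0.0, 1.0], [0.001, 1.0, -0.0], [-1.0, 0.001, 0.001]]
wrist_force: [0.3, 5.9, 5.8]
opening: 21.7
```

>>> apply_moves --steps "0 -0.02 0 0 0 0 1;0 -0.02 0 0 0 0 1"

```text
clock: 11.08
tool_pos: [490.8, -5.8, 15.7]
tool_rot: [[0.001, 0.0, 1.0], [0.001, 1.0, -0.0], [-1.0, 0.001, 0.001]]
wrist_force: [-0.1, 7.3, 5.5]
opening: 21.2
```

>>> apply_moves --steps "0 -0.02 0 0 0 0 1;0 -0.02 0 0 0 0 1"

```text
clock: 11.25
tool_pos: [490.9, -7.0, 15.7]
tool_rot: [[0.001, 0.0, 1.0], [0.001, 1.0, -0.0], [-1.0, 0.001, 0.001]]
wrist_force: [-0.3, 6.1, 5.9]
opening: 21.7
```

>>> apply_moves --steps "0 -0.02 0 0 0 0 1;0 -0.02 0 0 0 0 1"

```text
clock: 11.42
tool_pos: [490.9, -8.1, 15.7]
tool_rot: [[0.001, 0.0, 1.0], [0.001, 1.0, -0.0], [-1.0, 0.001, 0.001]]
wrist_force: [-0.7, 6.8, 5.5]
opening: 21.2
```

>>> apply_moves --steps "0 -0.02 0 0 0 0 1;0 -0.02 0 0 0 0 1"

```text
clock: 11.58
tool_pos: [490.9, -8.8, 15.7]
tool_rot: [[0.001, 0.0, 1.0], [0.001, 1.0, -0.0], [-1.0, 0.001, 0.001]]
wrist_force: [0.1, 10.2, 5.3]
opening: 21.4
```

>>> apply_moves --steps "0 -0.01 0 0 0 0 1"

```text
clock: 11.67
tool_pos: [490.9, -8.8, 15.7]
tool_rot: [[0.001, -0.0, 1.0], [0.002, 1.0, 0.0], [-1.0, 0.002, 0.001]]
wrist_force: [-0.6, 10.8, 6.7]
opening: 21.8
```

>>> apply_moves --steps "0 -0.01 0 0 0 0 1"

```text
clock: 11.75
tool_pos: [490.8, -8.8, 15.7]
tool_rot: [[0.001, -0.0, 1.0], [0.002, 1.0, 0.0], [-1.0, 0.002, 0.001]]
wrist_force: [-0.9, 12.2, 5.9]
opening: 21.1
```

The position holds at y = −8.8 while the force climbs from 6.5 to 12 N. That puts the nose about 85 mm in, within the possible range, so this is the firm stop. One small nudge and a hold to confirm.

>>> apply_moves --steps "0 -0.01 0 0 0 0 1;0 0 0 0 0 0 1"

```text
clock: 11.92
tool_pos: [490.8, -8.8, 15.7]
tool_rot: [[0.001, -0.001, 1.0], [0.002, 1.0, 0.001], [-1.0, 0.002, 0.001]]
wrist_force: [0.1, 11.2, 6.4]
opening: 21.1
```

```bash
python3 st.py;python3 -c "
from h import *
b=optics.get_image('side');a=optics.get_image('top')
cv2.imwrite('pics/t7.png',cv2.resize(a[170:260,250:410],None,fx=5,fy=5,interpolation=cv2.INTER_CUBIC))
cv2.imwrite('pics/s7.png',cv2.resize(b[130:260,260:390],None,fx=4.5,fy=4.5,interpolation=cv2.INTER_CUBIC))"; python3 st.py
```

```text
11.9167 p [490.8  -8.8  15.7] yaw y-axis 90.04 xaxis [ 6.0e-04  2.2e-03 -1.0e+00] F [ 0.1 11.2  6.4] op 21.1 j [-0.36  0.25  0.32  2.08 -0.11  0.82  1.6 ]
12.0167 p [490.9  -8.8  15.7] yaw y-axis 90.04 xaxis [ 7.0e-04  2.2e-03 -1.0e+00] F [-0.  11.6  6. ] op 21.4 j [-0.36  0.25  0.32  2.08 -0.11  0.82  1.6 ]
```

View pics/s7.png

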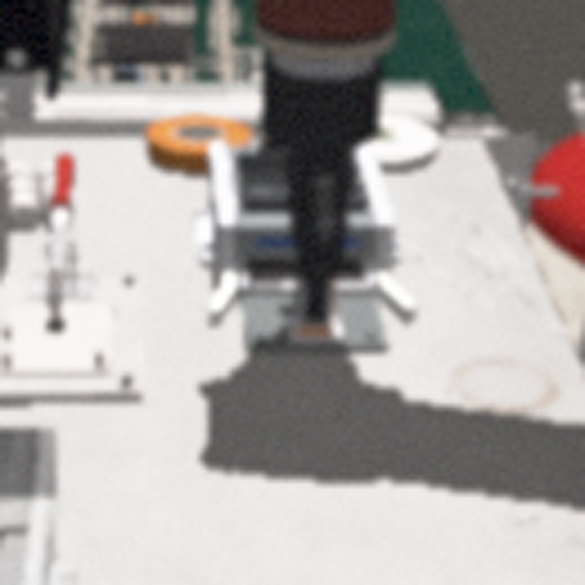

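The carrier sits straight between the guides and bears on the stop at about 11.5 N total, which includes about 6 N of drag. Releasing now.

>>> apply_moves --steps "0 0 0 0 0 0 0.7;0 0 0 0 0 0 0.6;0 0 0 0 0 0 0.4;0 0 0 0 0 0 0.2;0 0 0 0 0 0 0;0 0 0 0 0 0 0;0 0 0 0 0 0 0;0 0 0 0 0 0 0;0 0 0 0 0 0 0"

```text
clock: 12.77
tool_pos: [490.5, -10.8, 15.3]
tool_rot: [[-0.0, 0.001, 1.0], [-0.0, 1.0, -0.001], [-1.0, -0.0, -0.0]]
wrist_force: [0.2, 0.6, -0.5]
opening: 85.5
```

```bash
python3 st.py
```

```text
12.7667 p [490.5 -10.8  15.3] yaw y-axis 89.95 xaxis [-0.e+00 -1.e-04 -1.e+00] F [ 0.2  0.6 -0.5] op 85.5 j [-0.36  0.25  0.32  2.08 -0.11  0.82  1.6 ]
```

>>> apply_moves --steps "-0.2 0.05 -0.05 0 0 0 0;-0.4 0 0 0 0 0 0;-0.6 0 0 0 0 0 0;-0.8 0 0 0 0 0 0;-0.8 0 0 0 0 0 0;-0.8 0 0 0 0 0 0;-0.8 0 0 0 0 0 0;-0.8 0 0 0 0 0 0;-0.6 0.5 0 0 0 0 0;-0.4 0.9 0 0 0 0 0;0 1 0 0 0 0 0;0 1 0 0 0 0 0"

```text
clock: 13.77
tool_pos: [489.4, 93.7, 203.0]
tool_rot: [[0.002, 0.002, 1.0], [0.001, 1.0, -0.002], [-1.0, 0.001, 0.002]]
wrist_force: [1.2, -0.2, -0.4]
opening: 85.5
```

>>> apply_moves --steps "0 1 0 0 0 0 0;0 1 0 0 0 0 0;0 1 0 0 0 0 0;0 1 0 0 0 0 0;0 1 0 0 0 0 0;0 1 0 0 0 0 0;0 1 0 0 0 0 0;0 0.5 0 0 0 0 0;0 0 0 0 0 0 0;0 0 0 0 0 0 0"

```text
clock: 14.6
tool_pos: [489.0, 317.7, 201.2]
tool_rot: [[-0.0, -0.0, 1.0], [-0.001, 1.0, 0.0], [-1.0, -0.001, -0.0]]
wrist_force: [0.6, 0.7, 0.2]
opening: 85.6
```

```bash
python3 st.py;python3 -c "
from h import *
b=optics.get_image('side');a=optics.get_image('top')
cv2.imwrite('pics/t8raw.png',a);cv2.imwrite('pics/s8raw.png',b)
cv2.imwrite('pics/t8.png',cv2.resize(a[170:260,290:450],None,fx=5,fy=5,interpolation=cv2.INTER_CUBIC))
cv2.imwrite('pics/s8.png',cv2.resize(b[130:310,220:420],None,fx=3,fy=3,interpolation=cv2.INTER_CUBIC))"
```

```text
14.6 p [489.  317.7 201.2] yaw y-axis 90.02 xaxis [-3.e-04 -9.e-04 -1.e+00] F [0.6 0.7 0.2] op 85.6 j [-0.72  0.22  0.08  1.68 -0.02  1.25  0.93]
```

View pics/t8.png

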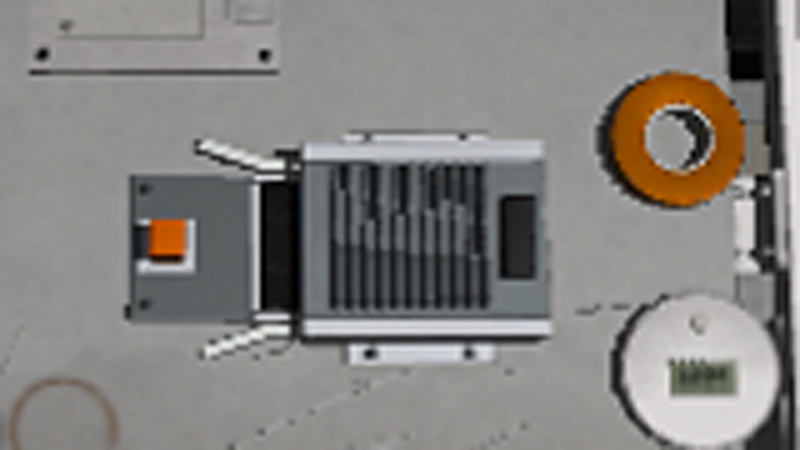

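View pics/s8.png

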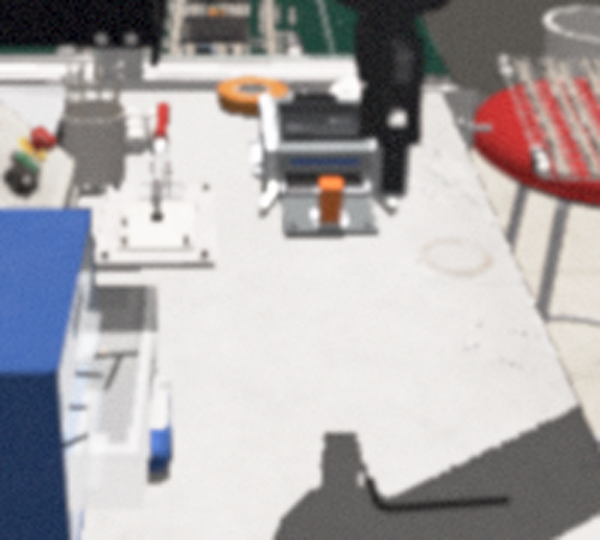

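Run:
```python
from h import *
c=lambda x,y:(290+(x+.5)/5-.5,170+(y+.5)/5-.5)
for l,x,y,z in [("post",167,239,47),("rearL",130,176,6),("rearR",129,319,6),("bFL",303,144,54),("bFR",303,338,54)]:
    print(l,onplane("top",c(x,y),z).round(1))
a=cv2.imread("pics/t0.png") if 0 else cv2.imread("pics/top0.png");b=cv2.imread("pics/t8raw.png")
d=cv2.absdiff(a,b).max(2)
for l,(x,y) in {"tape":(425,198),"meter":(430,243),"key":(195,232),"driver":(222,171)}.items(): print(l,(d[y-18:y+18,x-18:x+18]>50).sum())
s=cv2.cvtColor(cv2.absdiff(cv2.imread("pics/side0.png"),cv2.imread("pics/s8raw.png")),cv2.COLOR_BGR2GRAY)
print("side driver",(s[255:290,262:282]>50).sum(),"side key",(s[285:303,340:392]>50).sum())
```

```text
post [488.4  -9.5  47. ]
rearL [534.5  13.3   6. ]
rearR [444.5  13.3   6. ]
bFL [546.1 -91.8  54. ]
bFR [427.9 -91.   54. ]
tape 0
meter 0
key 1227
driver 0
side driver 0 side key 648
```

The released post is at y≈−9.5 (−8.8 while pressed, within pixel error), so the carrier hasn't sprung back and is square in the lane. Handing in.

```bash
python3 -c "
from plant import order
print(order.hand_in())"
```

```text
the job is handed in; nothing more can be done
None
```

The carrier is seated and the job is handed in at about 14.7 s of the 56 s allowed; the hand-in gave no verdict.

**What I did:** I gripped the orange post, straightened the carrier by about 16°, and slid it between the guides and under the bridge. I then stepped forward in about 1 mm moves. At y = −8.8 mm the tool stopped moving while the force rose from about 6.5 to 12 N. That is only about 6 N on the stop, since about 6 N of it was sliding drag. The nose was then about 85 mm in from the mouth. I opened the gripper, lifted straight up and moved clear.

**Last checks:**
- **Seating:** the top view puts the post at (488, −9.5) mm, so the carrier did not spring back within pixel accuracy. It sits square in the lane.
- **Pin:** I could not see it, and its roughly 1 N was barely above the force noise. That it is fully home rests on the firm stop alone.
- **Bystanders:** the tape, the screwdriver and the meter look unchanged. The image comparison for the hex key showed changed pixels, because the arm and its shadow were over it. By eye in the side view the key is where it started.
- **Brief lift:** while crossing the guides the carrier was lifted slightly off the surface for about a second. I lowered it before going on into the bridge.
- **Camera disagreement:** the side camera read up to about 10 mm further in +y than the top camera for the carrier's corners, and more for the bridge's top edge. I relied on the top view and on the force.

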